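# Close and clip the race-set case

## Task

Close up the race-set case on the counter: push its lid down until it is fully home on the rim, then press its four clips fully down over the rim, hard against their stops, in opposite-corner order (any clip first, then the one diagonally opposite it, then the remaining two). Go by feel and never push on the case with more than 25 N, leave the toys and other things around it where they are, and let go of everything at the end.

Things in the scene. Friction and masses are not known exactly. Their poses are not given: they have to be found in the camera images.
- case: the case: plywood box with an aluminium lid on a foam pad fixed to the table. Origin: centre of the pad's underside, at table height; z up, y along the 200 mm length (left = +y), x across the 120 mm width (near = -x). Box, lid and clips sink on the pad 1 mm per 16 N of downward push and spring back. Box rim 68 mm above the table; lid plate 8 mm thick, resting on the rim when home
- lid_boss (a point): centre of the top of the round flat boss (50 mm across, 8 mm high) in the middle of the lid; the place to push the lid down. It is 84 mm above the table when the lid is home
- lid (a joint): how far the lid has been pushed into the box, m: starts at 0 to 0.003 (standing proud of the rim), 0.008 = fully home on the rim. It slides straight down, stiffly (6 to 8 N), and stays where it is left
- pivot_nl (a point): middle of the near left clip's hinge line on the lid's long edge; moves with the lid only; 72 mm above the table when the lid is home. The clip, of 4 mm steel, 32 mm wide, reaches outward from here (-x of the case): a 24 mm arm with a hook lip below, then a 26 mm thumb tab bent up from it. A fingertip coming straight down 34 mm out from here meets the tab
- clip_nl (a joint): angle of the near left clip, rad: starts at 0 to 0.12, open, tab sloping up and outward about 0.55 rad, its end 46 mm out and 15 mm above the hinge; 0.45 = fully down at its firm stop, tab sloping 0.15 rad, its end 4 mm below the hinge. Each clip is bent by up to 0.10 rad either way, which this does not show, so its tab stops up to 5 mm higher or lower. It turns stiffly, with 7 to 12 N on the tab, and stays where left
- pivot_nr (a point): middle of the near right clip's hinge line on the lid's long edge; moves with the lid only; 72 mm above the table when the lid is home. The clip, of 4 mm steel, 32 mm wide, reaches outward from here (-x of the case): a 24 mm arm with a hook lip below, then a 26 mm thumb tab bent up from it. A fingertip coming straight down 34 mm out from here meets the tab
- clip_nr (a joint): angle of the near right clip, rad: starts at 0 to 0.12, open, tab sloping up and outward about 0.55 rad, its end 46 mm out and 15 mm above the hinge; 0.45 = fully down at its firm stop, tab sloping 0.15 rad, its end 4 mm below the hinge. Each clip is bent by up to 0.10 rad either way, which this does not show, so its tab stops up to 5 mm higher or lower. It turns stiffly, with 7 to 12 N on the tab, and stays where left
- pivot_fl (a point): middle of the far left clip's hinge line on the lid's long edge; moves with the lid only; 72 mm above the table when the lid is home. The clip, of 4 mm steel, 32 mm wide, reaches outward from here (+x of the case): a 24 mm arm with a hook lip below, then a 26 mm thumb tab bent up from it. A fingertip coming straight down 34 mm out from here meets the tab
- clip_fl (a joint): angle of the far left clip, rad: starts at 0 to 0.12, open, tab sloping up and outward about 0.55 rad, its end 46 mm out and 15 mm above the hinge; 0.45 = fully down at its firm stop, tab sloping 0.15 rad, its end 4 mm below the hinge. Each clip is bent by up to 0.10 rad either way, which this does not show, so its tab stops up to 5 mm higher or lower. It turns stiffly, with 7 to 12 N on the tab, and stays where left
- pivot_fr (a point): middle of the far right clip's hinge line on the lid's long edge; moves with the lid only; 72 mm above the table when the lid is home. The clip, of 4 mm steel, 32 mm wide, reaches outward from here (+x of the case): a 24 mm arm with a hook lip below, then a 26 mm thumb tab bent up from it. A fingertip coming straight down 34 mm out from here meets the tab
- clip_fr (a joint): angle of the far right clip, rad: starts at 0 to 0.12, open, tab sloping up and outward about 0.55 rad, its end 46 mm out and 15 mm above the hinge; 0.45 = fully down at its firm stop, tab sloping 0.15 rad, its end 4 mm below the hinge. Each clip is bent by up to 0.10 rad either way, which this does not show, so its tab stops up to 5 mm higher or lower. It turns stiffly, with 7 to 12 N on the tab, and stays where left
- car: yellow tin racing car, 84 x 42 mm, 40 mm high, on the table just beyond the far long side, between its two clips; origin at the middle of its underside; a bystander
- dachshund: brown-painted tin dachshund, 150 mm long, 68 mm high, on the table beside the case's left end; origin at the middle of its underside; a bystander
- key: steel winding key lying flat, 75 mm long, 8 mm thick, on the table beside the case's right end; origin at the middle of its underside; a bystander
- flagpole: green plastic flag pole on a 44 mm round foot, 115 mm high, on the table close to the near long side, between its two clips; origin at the middle of its underside; a bystander
- spintop: wooden spinning top, 60 mm wide and high; origin at the middle of its underside; a bystander
- drum: small steel toy drum, 72 mm wide, 50 mm high; origin at the middle of its underside; a bystander
- marbles: glass jar, 64 mm wide, 95 mm high; origin at the middle of its underside; a bystander

How it is judged:
On the way, in this order (a step that is already met when the one before it is completed fails the run):
1. the lid is pushed fully home while all four clips are still open (value of joint lid above 0.0068 m and value of joint each of clip_nl, clip_nr, clip_fl, clip_fr below 0.25 rad), for 0.2 s.
2. two diagonally opposite clips are fully down, the other two still open (((value of joint each of clip_nl, clip_fr above 0.42 rad and value of joint each of clip_nr, clip_fl below 0.25 rad) or (value of joint each of clip_nr, clip_fl above 0.42 rad and value of joint each of clip_nl, clip_fr below 0.25 rad))), for 0.2 s.
At the end, for the whole second after the job is handed in: the lid is home (joint above 0.0068 m) and all four clips are fully down (joints above 0.42 rad) (value of joint lid above 0.0068 m and value of joint each of clip_nl, clip_nr, clip_fl, clip_fr above 0.42 rad); the robot touches nothing.
It fails at once if more than 25 N on the case, its lid or its clips (contact force between case and anything else above 25 N).
It fails at once if two neighbouring clips are down while the other two are open ((value of joint each of clip_nl, clip_nr above 0.42 rad and value of joint each of clip_fl, clip_fr below 0.25 rad) or (value of joint each of clip_fl, clip_fr above 0.42 rad and value of joint each of clip_nl, clip_nr below 0.25 rad) or (value of joint each of clip_nl, clip_fl above 0.42 rad and value of joint each of clip_nr, clip_fr below 0.25 rad) or (value of joint each of clip_nr, clip_fr above 0.42 rad and value of joint each of clip_nl, clip_fl below 0.25 rad)).
It fails at once if a toy or other bystander is shifted more than 20 mm (distance of any of car, dachshund, key, flagpole, spintop, drum, marbles from where it was at the start of the episode above 0.02 m).
It fails at once if the flag pole or another bystander is tipped over (angle between any of car, dachshund, key, flagpole, spintop, drum, marbles's own z axis and vertical above 0.5 rad).
It also fails if it takes over 72 s, if anything falls off the work surface, if the arm or the gripper's body presses on something with over 40 N, if the wrist force passes 120 N, or if a joint passes its speed limit or range.

## Robot

A 6-joint arm with a two-finger parallel gripper is mounted at the origin on the work surface. World frame = base frame: x ahead of the robot, y to its left, z up, the work surface at z = 0. Lengths are in m, angles in rad, forces in N, time in s.
With the tool pointing down it reaches from about 0.425 to 0.95 m from the base axis. Payload 3.5 kg.
Tool frame: the origin (TCP) lies on the centre line of the jaws, within the pads' length; the fingertips stand 14 mm ahead of it and the grasp point (between the pads) lies 5 mm behind it (ctrl.finger_overhang is the distance from the TCP to the fingertips, in m); z points along the fingers, y is the line along which they close (so a half turn about z gives the same grasp; the last joint's range is limited). The gripper opens to 85 mm and grips with 20 to 120 N. Pads are 22 mm wide; open, the fingers measure 114 mm over their backs; the gripper's body (76 mm by 85 mm) begins 54 mm behind the grasp point. The pads swing forward as they close: fully open they stand 13 mm farther back than shut.
Start: joints at [-1.398, 0.286, 1.577, -0, 1.279, -0.15], TCP at [0.214, -0.64, 0.245] pointing down, gripper open.
Joint ranges: [-2.77, 2.77], [-0.9, 2.22], [0.21, 2.48], [-1.53, 4.67], [0.24, 2.81], [-2.84, 2.84]. Speed limits (rad/s): [2.79, 2.79, 3.14, 3.14, 3.14, 3.14].

## Interface

Orientations are given as a unit quaternion [x, y, z, w].
In Python, from plant import ctrl gives the robot as it stands.
- The arm moves only by the tool send_rows, never from a script. Its argument "moves" is text: rows parted by semicolons, each of 7 numbers parted by spaces: the turn, a rotation vector about the tool's x, y, z in units of 360 degrees (1.0 is 360 degrees), then the shift along the tool's x, y, z in units of 20 cm (1.0 is 20 cm), then the gripper's target within -1 to 1 (fully open at 1, half-way at 0, shut at -1). A call has 1 to 12 rows; each row is the pose to reach, as a shift and turn from the pose commanded when the call began, along the tool's axes at that moment, turning the shorter way round; what a row does not reach only later rows make up. A row lasts 1/8 s, in which the tool goes at most 62.5 mm and 10.7 degrees, less where a joint would pass 70% of its speed; a pose out of reach is approached as far as the arm can. A call with a number of a shift or a turn outside -1 to 1 is refused whole. A call with a gripper value outside its range is refused whole. The fingers move at their own pace and stop on an object; "newtons" is the grip in N (left out, the last holds). Time passes only in rows, so rows that repeat a pose let the fingers close. It gives the time, the measured TCP pose, the force, the opening and the grip force at its end, in the units of the state.
- ctrl.get_state(): the state, without advancing time (a new reading comes with each control period).
- ctrl.read_camera(name): name is "scene" or "top" or "wrist"; returns a dict with "image" (480x640x3 uint8, red, green, blue), "fovy" (degrees; the focal length in pixels is half the picture's height over the tangent of half this angle, whatever the lens; pixels are square), "cx", "cy" (the principal point, pixels), "distortion" ([k1, k2, p1, p2, k3] as OpenCV has them; the pictures are not rectified), "extrinsics" (4x4, takes a point from camera to world coordinates). Camera axes: x right, y up, looking along -z (the intrinsics and any distortion apply to the point x, -y, -z); pixel columns grow to the right and rows downward; lengths in m; the calibration is good to about 2 mm. A picture is of the moment at which its call begins. There is no depth.
- ctrl.sign_off(): hands the job in; it is judged then, once.
The state is a dict: "time": time; "qpos": joint angles; "dq": joint speeds; "joint_efforts": joint torques, N m; "eef_pos": TCP position; "tcp_rot": TCP orientation; "contact_force": force on the tool from outside, world axes, zero at the start; "wrist_torque": the same for the moment, N m; "opening": opening from 0.0 (shut) to 1.0 (fully open); "finger_force": force on a finger pad.
Only numpy, scipy, OpenCV 4.12 (cv2) and the standard library are available. Lean on these libraries where they do the work, as an engineer would, in place of code of your own. Each camera call takes 0.05 s, during which the arm holds its last target. There are 200 camera calls.

## Working session

There is one attempt and no reset: what is moved stays moved. The work goes in short steps, Python scripts to look and compute and a tool call to move; the robot and the scene stay as the last step left them, time stands still between calls to the robot, and variables do not carry over. Pictures are saved under pics/ and viewed, at most 10 in all, crops included, and the job is handed in when it is done.

Besides the shell and the picture viewer there is one more tool, called after "Call:" by a JSON object that holds its "api" and its "payload", one argument or row to a line. send_rows: Moves the arm, as the interface text tells. Its arguments: {"type":"object","properties":{"moves":{"type":"string"},"newtons":{"type":"number"}},"required":["moves"]}

```bash
mkdir -p pics; cat > h.py <<'E'
import numpy as np,cv2
from plant import ctrl
def snap(cam,fn):
    r=ctrl.read_camera(cam); cv2.imwrite('pics/'+fn,r['image'][:,:,::-1]); return r
def cal(r):
    f=240/np.tan(np.radians(r['fovy'])/2)
    return np.array([[f,0,r['cx']],[0,f,r['cy']],[0,0,1]]),np.array(r['distortion'],float),np.array(r['extrinsics'])
def ray(r,uv,z):
    K,d,E=cal(r); out=[]
    p=cv2.undistortPoints(np.array(uv,float).reshape(-1,1,2),K,d).reshape(-1,2)
    for a,zz in zip(p,np.broadcast_to(z,len(p))):
        v=E[:3,:3]@[a[0],-a[1],-1]; o=E[:3,3]; out.append(o+v*(zz-o[2])/v[2])
    return np.array(out)
def proj(r,P):
    K,d,E=cal(r); q=(np.array(P,float)-E[:3,3])@E[:3,:3]; q=q*[1,-1,-1]
    return cv2.projectPoints(q,np.zeros(3),np.zeros(3),K,d)[0].reshape(-1,2)
E
python3 - <<'E'
from h import *
import pickle
for c in ['top','scene']:
    r=snap(c,c+'0.png'); pickle.dump(r,open(c+'.pkl','wb')); print(c,r['fovy'],r['cx'],r['cy'],r['distortion'],np.round(r['extrinsics'],3).tolist())
s=ctrl.get_state(); print(s, ctrl.finger_overhang)
E
```

```text
top 52.47461234711746 324.423732886478 239.00525637979874 [-0.05863315  0.          0.          0.          0.        ] [[-0.019, 0.995, -0.093, 0.39], [-1.0, -0.02, -0.012, 0.006], [-0.014, 0.093, 0.996, 1.346], [0.0, 0.0, 0.0, 1.0]]
scene 44.48676669758376 324.5886417179137 249.0706350889449 [0.00789624 0.         0.         0.         0.        ] [[0.269, -0.783, 0.56, 1.261], [0.963, 0.222, -0.152, -0.184], [-0.005, 0.581, 0.814, 1.179], [0.0, 0.0, 0.0, 1.0]]
{'time': 0.1, 'qpos': array([-1.39800622e+00,  2.87128254e-01,  1.57802848e+00, -1.94226721e-05,
        1.27854111e+00, -1.49977648e-01]), 'dq': array([ 0.00043679, -0.00246543, -0.00377858,  0.00037115, -0.00163948,
       -0.00136082]), 'joint_efforts': array([ 8.96290112e-04, -4.07296371e+01, -2.93699580e+01, -1.37022371e-04,
        3.43314285e-03, -1.11536945e-06]), 'eef_pos': array([ 0.21404761, -0.6395834 ,  0.24405246]), 'tcp_rot': array([ 9.87004863e-01,  1.60686936e-01, -2.13018714e-05, -1.05242102e-03]), 'contact_force': array([ 0.33513465,  0.01816155, -0.58252639]), 'wrist_torque': array([-0.04237571, -0.00787367, -0.00390486]), 'finger_force': 0.0, 'opening': 0.9968505416971212} 0.014
```

View pics/top0.png

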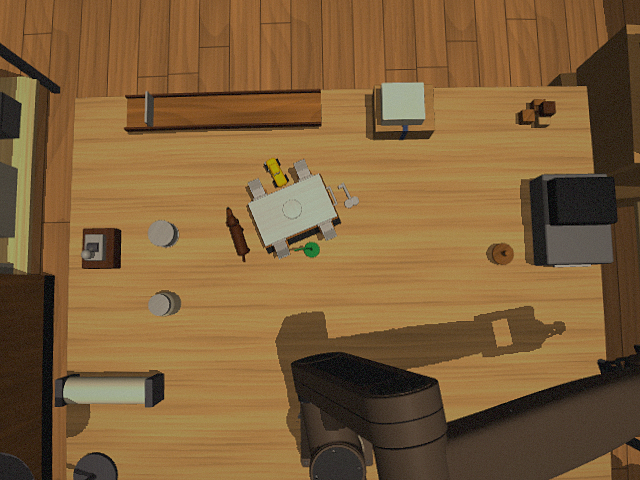

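View pics/scene0.png

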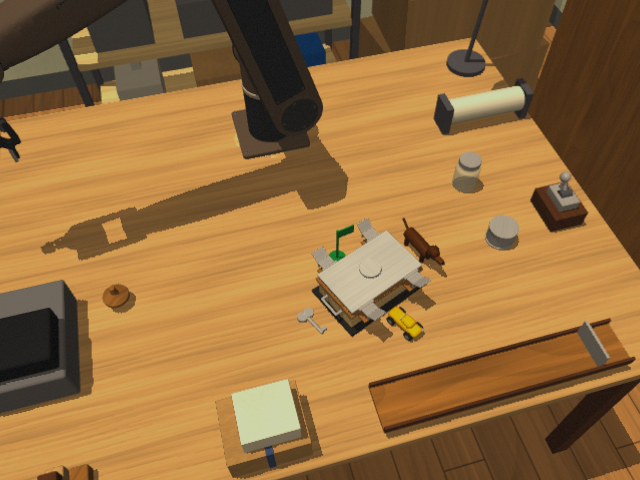

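The case is at about (293,210) in the top view, turned by about 15–20° with four clips around it, and at about (370,270) in the scene view. The flag pole stands between the near clips. I'll enlarge both.

```bash
python3 - <<'E'
import cv2
a=cv2.imread('pics/top0.png')[150:270,220:370]; b=cv2.imread('pics/scene0.png')[205:345,290:450]
cv2.imwrite('pics/tc.png',cv2.resize(a,(750,600),interpolation=cv2.INTER_CUBIC))
cv2.imwrite('pics/sc.png',cv2.resize(b,(640,560),interpolation=cv2.INTER_CUBIC))
E
```

```text
(no output)
```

View pics/tc.png

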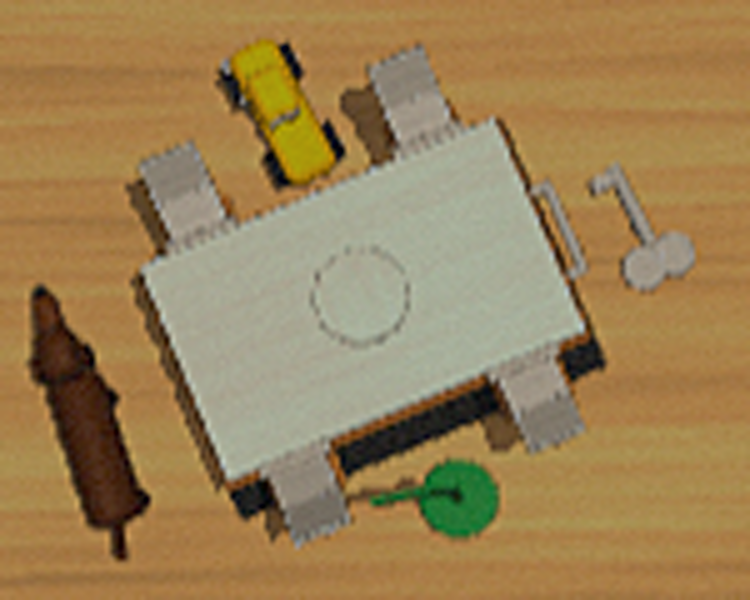

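View pics/sc.png

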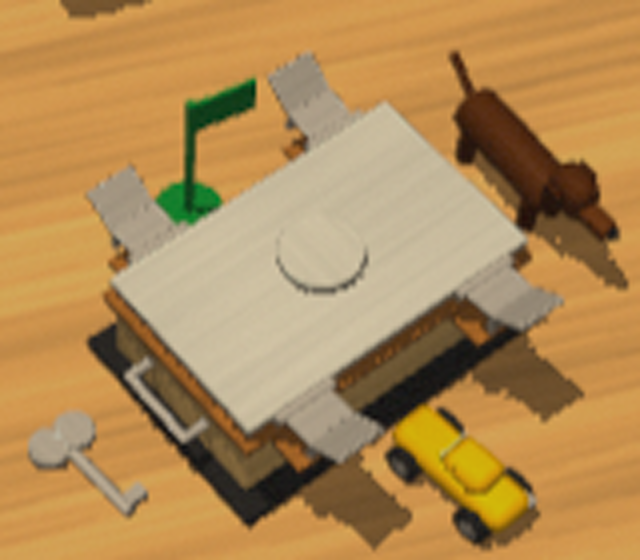

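```bash
python3 - <<'E'
from h import *
import pickle
t=pickle.load(open('top.pkl','rb'));s=pickle.load(open('scene.pkl','rb'))
T=lambda p:np.array(p)/5+[220,150]-.4
S=lambda p:np.array(p)/4+[290,205]-.4
ct=ray(t,T([(140,268),(495,120),(585,332),(228,485)]),.0825)
cs=ray(s,S([(527,243),(247,432),(112,285),(387,102)]),.0825)
for n,c in(('top',ct),('sc',cs)):
    print(n,np.round(c[:,:2],4).tolist(),c.mean(0)[:2].round(4),[round(float(np.linalg.norm(c[i]-c[i-1])),4) for i in range(4)],
     [round(float(np.degrees(np.arctan2(*(-(b-a)[[0]],(b-a)[1])))),2) for a,b in((c[1],c[0]),(c[2],c[3]))])
print('boss',ray(t,T([(360,296)]),.0905),ray(s,S([(322,250)]),.0905))
print('flag top/foot',ray(t,T([(457,495),(375,500)]),.1)[:,:2],ray(t,T([(459,499)]),.004),ray(s,S([(190,102),(255,92)]),.113),ray(s,S([(188,203)]),.004))
print('car',ray(t,T([(285,170),(260,50)]),.03),ray(t,T([(320,185),(340,150),(270,180)]),.02))
print('tabends nl nr fl fr',ray(t,T([(322,530),(557,442),(168,152),(397,55)]),.086)[:,:2].round(4).tolist())
E
```

```text
top [[0.6064, 0.2213], [0.6814, 0.0329], [0.5674, -0.0122], [0.4909, 0.1757]] [0.5865 0.1044] [0.1243, 0.2028, 0.1226, 0.2028] [21.7, 22.17]
sc [[0.6097, 0.2177], [0.6826, 0.0307], [0.5732, -0.0139], [0.494, 0.1748]] [0.5899 0.1023] [0.1234, 0.2007, 0.1182, 0.2047] [21.3, 22.76]
boss [[0.58771036 0.10480249 0.0905    ]] [[0.58774005 0.10340283 0.0905    ]]
flag top/foot [[0.48197115 0.05553012]
 [0.48024136 0.09768678]] [[0.48684544 0.05829337 0.004     ]] [[0.48463359 0.05677377 0.113     ]
 [0.48790015 0.09457117 0.113     ]] [[0.47916195 0.05845682 0.004     ]]
car [[0.66820959 0.15003375 0.03      ]
 [0.73604944 0.16332952 0.03      ]] [[0.66143267 0.13178218 0.02      ]
 [0.68089238 0.1204729  0.02      ]
 [0.66488843 0.15950973 0.02      ]]
tabends nl nr fl fr [[0.4662, 0.1265], [0.5096, 0.0037], [0.6675, 0.2057], [0.7168, 0.084]]<stdin>:10: DeprecationWarning: Conversion of an array with ndim > 0 to a scalar is deprecated, and will error in future. Ensure you extract a single element from your array before performing this operation. (Deprecated NumPy 1.25.)
```

Call:
{"api": "send_rows", "payload": {
  "moves": "0 0 -0.2594 0.98 -0.98 0 -1;0 0 -0.2594 0.98 -0.98 0 -1;0 0 -0.2594 0.98 -0.98 0 -1;0 0 -0.2594 0.98 -0.98 0 -1;0 0 -0.2594 0.98 -0.98 0 -1;0 0 -0.2594 0.98 -0.98 0 -1;0 0 -0.2594 0.98 -0.98 0 -1;0 0 -0.2594 0.98 -0.98 0 -1;0 0 -0.2594 0.98 -0.98 0 -1;0 0 -0.2594 0.98 -0.98 0 -1",
  "newtons": 40
}}

```text
time: 1.35
eef_pos: [0.3377, -0.3918, 0.2449]
tcp_rot: [0.561, 0.828, 0.0, -0.0]
contact_force: [-0.6, 0.5, -0.3]
opening: -0.002
finger_force: 0.0
```

Call:
{"api": "send_rows", "payload": {
  "moves": "0 0 0 0.92 1 0 -1;0 0 0 0.92 1 0 -1;0 0 0 0.92 1 0 -1;0 0 0 0.92 1 0 -1;0 0 0 0.92 1 0 -1;0 0 0 0.92 1 0 -1"
}}

```text
time: 2.1
eef_pos: [0.4551, -0.1454, 0.2451]
tcp_rot: [0.559, 0.829, -0.0, -0.0]
contact_force: [-0.1, 0.4, -0.6]
opening: -0.001
finger_force: 0.0
```

Call:
{"api": "send_rows", "payload": {
  "moves": "0 0 0 0.3 0.4 0 -1;0 0 0 0.6 0.75 0 -1;0 0 0 0.6 0.75 0 -1;0 0 0 0.6 0.75 0 -1;0 0 0 0.6 0.75 0 -1;0 0 0 0.6 0.75 0 -1"
}}

```text
time: 2.85
eef_pos: [0.5489, 0.0187, 0.2452]
tcp_rot: [0.561, 0.828, -0.0, -0.0]
contact_force: [0.5, 0.3, 0.3]
opening: -0.001
finger_force: 0.0
```

```bash
python3 - <<'E'
from h import *
import pickle
r=snap('wrist','w1.png'); pickle.dump(r,open('w1.pkl','wb')); s=ctrl.get_state(); print(s['time'],s['eef_pos'],s['tcp_rot'],s['contact_force'],r['fovy'])
c=np.array([.5878,.104]);ex=np.array([.928,.3726]);ey=np.array([-.3726,.928])
P=[np.r_[c,.0905]]+[np.r_[c+a*ex+b*ey,z] for a,b,z in((-.06,.1,.0825),(.06,.1,.0825),(.06,-.1,.0825),(-.06,-.1,.0825),(-.108,.065,.086),(-.108,-.065,.086),(.108,.065,.086),(.108,-.065,.086))]
im=r['image'][:,:,::-1].copy()
for u in proj(r,P): cv2.circle(im,tuple(int(round(v)) for v in u),2,(0,0,255),-1)
cv2.imwrite('pics/w1m.png',im)
E
```

```text
2.9 [0.54895043 0.01874628 0.24526889] [ 5.61246734e-01  8.27648516e-01 -1.95705569e-04  2.38551943e-06] [-0.46494562  0.17957624 -0.0156441 ] 63.86571882217815
```

View pics/w1m.png

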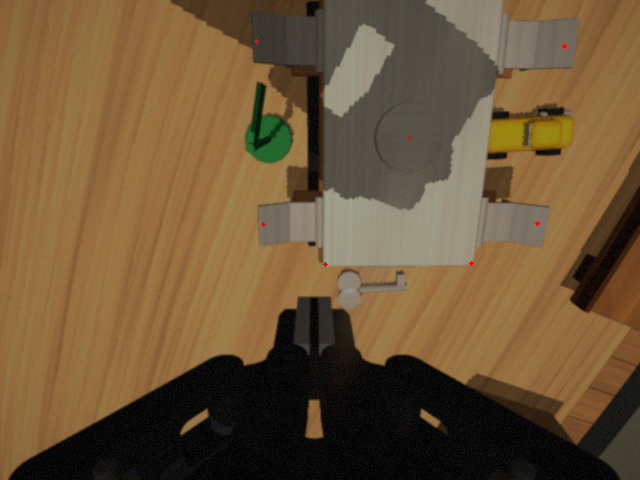

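The overlay matches: the boss falls at (409,138) and the clip tab ends coincide with the marks. I'll move above the boss and go down.

Call:
{"api": "send_rows", "payload": {
  "moves": "0 0 0 0.323 0.339 0.2 -1;0 0 0 0.323 0.339 0.4 -1;0 0 0 0.323 0.339 0.58 -1;0 0 0 0.323 0.339 0.64 -1;0 0 0 0.323 0.339 0.67 -1;0 0 0 0.323 0.339 0.67 -1"
}}

```text
time: 3.65
eef_pos: [0.5891, 0.1049, 0.1129]
tcp_rot: [0.561, 0.828, 0.001, 0.001]
contact_force: [-0.2, 0.6, -0.6]
opening: -0.0
finger_force: 0.0
```

Call:
{"api": "send_rows", "payload": {
  "moves": "0 0 0 0 0 0.005 -1;0 0 0 0 0 0.01 -1;0 0 0 0 0 0.015 -1;0 0 0 0 0 0.02 -1;0 0 0 0 0 0.02 -1"
}}

```text
time: 4.28
eef_pos: [0.588, 0.1057, 0.1071]
tcp_rot: [0.56, 0.828, -0.0, -0.0]
contact_force: [-0.1, -0.3, -0.1]
opening: 0.002
finger_force: 0.0
```

Call:
{"api": "send_rows", "payload": {
  "moves": "0 0 0 0 0 0.005 -1;0 0 0 0 0 0.01 -1;0 0 0 0 0 0.015 -1;0 0 0 0 0 0.02 -1;0 0 0 0 0 0.02 -1"
}}

```text
time: 4.9
eef_pos: [0.5883, 0.1057, 0.1048]
tcp_rot: [0.56, 0.829, -0.0, -0.0]
contact_force: [-3.3, -0.8, 6.9]
opening: 0.0
finger_force: 3.6
```

Call:
{"api": "send_rows", "payload": {
  "moves": "0 0 0 0 0 0.005 -1;0 0 0 0 0 0.01 -1;0 0 0 0 0 0.01 -1"
}}

```text
time: 5.28
eef_pos: [0.5883, 0.1057, 0.1029]
tcp_rot: [0.56, 0.828, -0.0, -0.0]
contact_force: [-3.6, -0.5, 7.8]
opening: 0.003
finger_force: 3.8
```

Call:
{"api": "send_rows", "payload": {
  "moves": "0 0 0 0 0 0.005 -1;0 0 0 0 0 0.01 -1;0 0 0 0 0 0.015 -1;0 0 0 0 0 0.015 -1"
}}

```text
time: 5.78
eef_pos: [0.5883, 0.1058, 0.0999]
tcp_rot: [0.56, 0.829, -0.0, -0.0]
contact_force: [-3.7, -1.2, 7.2]
opening: -0.003
finger_force: 3.8
```

Call:
{"api": "send_rows", "payload": {
  "moves": "0 0 0 0 0 0.005 -1;0 0 0 0 0 0.01 -1;0 0 0 0 0 0.01 -1"
}}

```text
time: 6.15
eef_pos: [0.5883, 0.1057, 0.0979]
tcp_rot: [0.56, 0.829, -0.0, -0.0]
contact_force: [-3.9, -0.7, 6.6]
opening: -0.004
finger_force: 3.8
```

Call:
{"api": "send_rows", "payload": {
  "moves": "0 0 0 0 0 0.005 -1;0 0 0 0 0 0.005 -1"
}}

```text
time: 6.4
eef_pos: [0.5883, 0.1057, 0.0975]
tcp_rot: [0.56, 0.829, -0.0, -0.0]
contact_force: [-4.7, -0.4, 9.4]
opening: -0.001
finger_force: 5.1
```

Call:
{"api": "send_rows", "payload": {
  "moves": "0 0 0 0 0 0.005 -1;0 0 0 0 0 0.005 -1"
}}

```text
time: 6.65
eef_pos: [0.5884, 0.1058, 0.0972]
tcp_rot: [0.56, 0.829, -0.0, -0.0]
contact_force: [-6.7, 0.1, 14.0]
opening: -0.001
finger_force: 6.8
```

Call:
{"api": "send_rows", "payload": {
  "moves": "0 0 0 0 0 0.004 -1;0 0 0 0 0 0.004 -1;0 0 0 0 0 0.004 -1"
}}

```text
time: 7.02
eef_pos: [0.5884, 0.1058, 0.0971]
tcp_rot: [0.56, 0.829, -0.001, -0.0]
contact_force: [-8.4, -0.6, 15.7]
opening: 0.0
finger_force: 8.0
```

Call:
{"api": "send_rows", "payload": {
  "moves": "0 0 0 0 0 -0.15 -1;0 0 0 0 0 -0.3 -1;0 0 0 0.164 -0.24 -0.3 -1;0 0 0 0.328 -0.475 -0.3 -1;0 0 0 0.328 -0.475 -0.3 -1;0 0 0 0.328 -0.475 -0.2 -1;0 0 0 0.328 -0.475 -0.1 -1;0 0 0 0.328 -0.475 -0.083 -1;0 0 0 0.328 -0.475 -0.083 -1"
}}

```text
time: 8.15
eef_pos: [0.4763, 0.1311, 0.1104]
tcp_rot: [0.56, 0.828, 0.0, 0.0]
contact_force: [-0.0, 0.1, -0.3]
opening: 0.001
finger_force: 0.0
```

```bash
python3 - <<'E'
from h import *
a=snap('scene','s2.png'); b=snap('wrist','w2.png')
im=np.hstack([cv2.resize(cv2.imread('pics/s2.png')[205:345,290:450],(457,400)),cv2.resize(cv2.imread('pics/w2.png')[:,100:500],(333,400))])
cv2.imwrite('pics/c2.png',im); s=ctrl.get_state(); print(s['eef_pos'],s['contact_force'])
E
```

```text
[0.47661477 0.13111737 0.1110418 ] [-0.04574614  0.39046143  1.46128829]
```

View pics/c2.png

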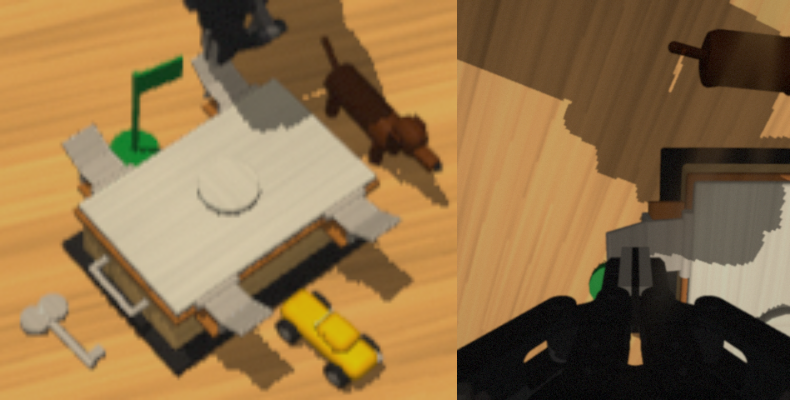

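The lid is home, and the shut fingers stand over the near-left tab, clear of the flag. Now I'll press that clip.

Call:
{"api": "send_rows", "payload": {
  "moves": "0 0 0 0 0 0.01 -1;0 0 0 0 0 0.02 -1;0 0 0 0 0 0.03 -1;0 0 0 0 0 0.03 -1"
}}

```text
time: 8.75
eef_pos: [0.4755, 0.1312, 0.104]
tcp_rot: [0.56, 0.828, -0.0, -0.0]
contact_force: [0.1, 0.1, 0.8]
opening: 0.0
finger_force: 0.0
```

Call:
{"api": "send_rows", "payload": {
  "moves": "0 0 0 0 0 0.01 -1;0 0 0 0 0 0.02 -1;0 0 0 0 0 0.02 -1"
}}

```text
time: 9.12
eef_pos: [0.4771, 0.1314, 0.1016]
tcp_rot: [0.56, 0.828, 0.001, 0.001]
contact_force: [-0.9, 0.8, 5.6]
opening: -0.001
finger_force: 2.3
```

Call:
{"api": "send_rows", "payload": {
  "moves": "0 0 0 0 0 0.01 -1;0 0 0 0 0 0.02 -1;0 0 0 0 0 0.02 -1"
}}

```text
time: 9.5
eef_pos: [0.4781, 0.1314, 0.0988]
tcp_rot: [0.56, 0.828, 0.002, 0.002]
contact_force: [0.2, 0.8, 8.9]
opening: -0.001
finger_force: 3.7
```

Call:
{"api": "send_rows", "payload": {
  "moves": "0 0 0 0 0 0.01 -1;0 0 0 0 0 0.02 -1;0 0 0 0 0 0.03 -1;0 0 0 0 0 0.03 -1"
}}

```text
time: 10.0
eef_pos: [0.4776, 0.1312, 0.0925]
tcp_rot: [0.56, 0.829, 0.001, 0.002]
contact_force: [-0.5, -0.5, 9.0]
opening: 0.001
finger_force: 4.0
```

Call:
{"api": "send_rows", "payload": {
  "moves": "0 0 0 0 0 0.01 -1;0 0 0 0 0 0.01 -1"
}}

```text
time: 10.25
eef_pos: [0.4774, 0.1311, 0.0904]
tcp_rot: [0.56, 0.829, 0.001, 0.002]
contact_force: [-1.9, -1.0, 9.6]
opening: 0.002
finger_force: 4.0
```

Call:
{"api": "send_rows", "payload": {
  "moves": "0 0 0 0 0 0.01 -1;0 0 0 0 0 0.01 -1"
}}

```text
time: 10.5
eef_pos: [0.4772, 0.131, 0.0883]
tcp_rot: [0.56, 0.829, 0.001, 0.001]
contact_force: [-1.7, -0.9, 9.6]
opening: -0.003
finger_force: 4.0
```

Call:
{"api": "send_rows", "payload": {
  "moves": "0 0 0 0 0 0.01 -1;0 0 0 0 0 0.01 -1"
}}

```text
time: 10.75
eef_pos: [0.477, 0.131, 0.0861]
tcp_rot: [0.56, 0.829, 0.0, 0.001]
contact_force: [-1.2, -1.5, 8.8]
opening: 0.002
finger_force: 4.1
```

Call:
{"api": "send_rows", "payload": {
  "moves": "0 0 0 0 0 0.007 -1;0 0 0 0 0 0.007 -1"
}}

```text
time: 11.0
eef_pos: [0.477, 0.131, 0.0847]
tcp_rot: [0.56, 0.829, 0.0, 0.001]
contact_force: [-1.8, -1.5, 8.8]
opening: 0.001
finger_force: 4.1
```

Call:
{"api": "send_rows", "payload": {
  "moves": "0 0 0 0 0 0.007 -1;0 0 0 0 0 0.007 -1"
}}

```text
time: 11.25
eef_pos: [0.4771, 0.131, 0.0838]
tcp_rot: [0.56, 0.829, 0.0, 0.001]
contact_force: [-2.2, -1.4, 10.5]
opening: 0.005
finger_force: 5.3
```

Starting to stiffen.

Call:
{"api": "send_rows", "payload": {
  "moves": "0 0 0 0 0 0.007 -1;0 0 0 0 0 0.007 -1;0 0 0 0 0 0.007 -1"
}}

```text
time: 11.62
eef_pos: [0.4771, 0.131, 0.0832]
tcp_rot: [0.56, 0.829, 0.0, 0.001]
contact_force: [-4.6, -1.6, 16.2]
opening: 0.001
finger_force: 7.3
```

Call:
{"api": "send_rows", "payload": {
  "moves": "0 0 0 0 0 0.004 -1;0 0 0 0 0 0.004 -1;0 0 0 0 0 0.004 -1"
}}

```text
time: 12.0
eef_pos: [0.4772, 0.131, 0.0828]
tcp_rot: [0.56, 0.829, 0.0, 0.001]
contact_force: [-6.9, -2.3, 19.0]
opening: 0.001
finger_force: 8.4
```

Call:
{"api": "send_rows", "payload": {
  "moves": "0 0 0 0 0 -0.2 -1;0 0 0 0 0 -0.375 -1;0 0 0 -0.16 0.23 -0.375 -1;0 0 0 -0.33 0.47 -0.375 -1;0 0 0 -0.5 0.7 -0.375 -1;0 0 0 -0.66 0.94 -0.375 -1;0 0 0 -0.66 0.94 -0.375 -1;0 0 0 -0.66 0.94 -0.25 -1;0 0 0 -0.66 0.94 -0.17 -1;0 0 0 -0.66 0.94 -0.15 -1;0 0 0 -0.66 0.94 -0.15 -1"
}}

```text
time: 13.38
eef_pos: [0.6989, 0.0789, 0.1093]
tcp_rot: [0.56, 0.829, -0.0, -0.0]
contact_force: [0.1, 0.4, 0.2]
opening: 0.001
finger_force: 0.0
```

Call:
{"api": "send_rows", "payload": {
  "moves": "0 0 0 0 0 0.01 -1;0 0 0 0 0 0.02 -1;0 0 0 0 0 0.03 -1;0 0 0 0 0 0.03 -1"
}}

```text
time: 13.88
eef_pos: [0.6991, 0.0787, 0.1029]
tcp_rot: [0.56, 0.828, -0.0, -0.0]
contact_force: [-0.0, -0.2, 0.5]
opening: -0.002
finger_force: 0.0
```

Call:
{"api": "send_rows", "payload": {
  "moves": "0 0 0 0 0 0.01 -1;0 0 0 0 0 0.02 -1;0 0 0 0 0 0.02 -1"
}}

```text
time: 14.25
eef_pos: [0.6991, 0.0787, 0.0988]
tcp_rot: [0.56, 0.828, -0.0, -0.0]
contact_force: [-0.1, -0.3, 0.7]
opening: -0.007
finger_force: 0.0
```

Call:
{"api": "send_rows", "payload": {
  "moves": "0 0 0 0 0 0.01 -1;0 0 0 0 0 0.02 -1;0 0 0 0 0 0.02 -1"
}}

```text
time: 14.62
eef_pos: [0.6998, 0.0787, 0.0972]
tcp_rot: [0.56, 0.828, 0.0, 0.0]
contact_force: [-3.8, 0.1, 7.0]
opening: -0.001
finger_force: 3.5
```

Call:
{"api": "send_rows", "payload": {
  "moves": "0 0 0 0 0 0.01 -1;0 0 0 0 0 0.02 -1;0 0 0 0 0 0.03 -1;0 0 0 0 0 0.03 -1"
}}

```text
time: 15.12
eef_pos: [0.7008, 0.0791, 0.0923]
tcp_rot: [0.56, 0.828, 0.001, 0.001]
contact_force: [-2.7, 0.4, 7.6]
opening: -0.0
finger_force: 4.0
```

Call:
{"api": "send_rows", "payload": {
  "moves": "0 0 0 0 0 0.01 -1;0 0 0 0 0 0.01 -1"
}}

```text
time: 15.38
eef_pos: [0.7011, 0.0792, 0.0905]
tcp_rot: [0.56, 0.828, 0.002, 0.002]
contact_force: [-1.4, 2.1, 8.4]
opening: 0.005
finger_force: 4.1
```

Call:
{"api": "send_rows", "payload": {
  "moves": "0 0 0 0 0 0.01 -1;0 0 0 0 0 0.02 -1;0 0 0 0 0 0.02 -1"
}}

```text
time: 15.75
eef_pos: [0.7014, 0.0793, 0.0867]
tcp_rot: [0.56, 0.828, 0.002, 0.002]
contact_force: [-1.2, 2.1, 8.6]
opening: -0.002
finger_force: 4.1
```

Call:
{"api": "send_rows", "payload": {
  "moves": "0 0 0 0 0 0.007 -1;0 0 0 0 0 0.007 -1"
}}

```text
time: 16.0
eef_pos: [0.7014, 0.0793, 0.0854]
tcp_rot: [0.56, 0.828, 0.002, 0.002]
contact_force: [-1.7, 1.2, 9.3]
opening: -0.001
finger_force: 4.2
```

Call:
{"api": "send_rows", "payload": {
  "moves": "0 0 0 0 0 0.01 -1;0 0 0 0 0 0.01 -1"
}}

```text
time: 16.25
eef_pos: [0.7014, 0.0793, 0.0834]
tcp_rot: [0.56, 0.828, 0.002, 0.002]
contact_force: [-0.8, 1.5, 8.7]
opening: 0.002
finger_force: 4.3
```

Call:
{"api": "send_rows", "payload": {
  "moves": "0 0 0 0 0 0.01 -1;0 0 0 0 0 0.01 -1"
}}

```text
time: 16.5
eef_pos: [0.7013, 0.0793, 0.0813]
tcp_rot: [0.56, 0.828, 0.002, 0.002]
contact_force: [-2.3, 1.7, 9.2]
opening: -0.0
finger_force: 4.4
```

Call:
{"api": "send_rows", "payload": {
  "moves": "0 0 0 0 0 0.01 -1;0 0 0 0 0 0.01 -1"
}}

```text
time: 16.75
eef_pos: [0.7014, 0.0793, 0.0806]
tcp_rot: [0.56, 0.828, 0.002, 0.002]
contact_force: [-3.8, 1.3, 13.2]
opening: 0.0
finger_force: 6.6
```

Call:
{"api": "send_rows", "payload": {
  "moves": "0 0 0 0 0 0.006 -1;0 0 0 0 0 0.006 -1;0 0 0 0 0 0.006 -1"
}}

```text
time: 17.12
eef_pos: [0.7014, 0.0793, 0.0802]
tcp_rot: [0.56, 0.829, 0.002, 0.002]
contact_force: [-5.3, 1.7, 16.0]
opening: -0.002
finger_force: 8.0
```

Call:
{"api": "send_rows", "payload": {
  "moves": "0 0 0 0 0 0.005 -1;0 0 0 0 0 0.005 -1;0 0 0 0 0 0.005 -1"
}}

```text
time: 17.5
eef_pos: [0.7015, 0.0793, 0.08]
tcp_rot: [0.56, 0.829, 0.002, 0.002]
contact_force: [-6.5, 0.5, 17.8]
opening: 0.001
finger_force: 9.2
```

Call:
{"api": "send_rows", "payload": {
  "moves": "0 0 0 0 0 -0.2 -1;0 0 0 0 0 -0.4 -1;0 0 0 -0.01 -0.3 -0.4 -1;0 0 0 -0.01 -0.6 -0.4 -1;0 0 0 -0.01 -0.94 -0.4 -1;0 0 0 -0.01 -0.94 -0.4 -1;0 0 0 -0.01 -0.94 -0.25 -1;0 0 0 -0.01 -0.94 -0.18 -1;0 0 0 -0.01 -0.94 -0.17 -1;0 0 0 -0.01 -0.94 -0.17 -1"
}}

```text
time: 18.75
eef_pos: [0.5264, 0.0069, 0.108]
tcp_rot: [0.56, 0.829, 0.0, 0.0]
contact_force: [-0.1, 0.4, 0.1]
opening: -0.002
finger_force: 0.0
```

Call:
{"api": "send_rows", "payload": {
  "moves": "0 0 0 0 0 0.01 -1;0 0 0 0 0 0.02 -1;0 0 0 0 0 0.03 -1;0 0 0 0 0 0.03 -1"
}}

```text
time: 19.25
eef_pos: [0.5254, 0.0069, 0.1014]
tcp_rot: [0.56, 0.828, -0.0, -0.0]
contact_force: [-0.7, -0.1, -0.1]
opening: -0.0
finger_force: 0.0
```

Call:
{"api": "send_rows", "payload": {
  "moves": "0 0 0 0 0 0.01 -1;0 0 0 0 0 0.02 -1;0 0 0 0 0 0.02 -1"
}}

```text
time: 19.62
eef_pos: [0.5253, 0.0068, 0.0972]
tcp_rot: [0.56, 0.828, -0.0, -0.0]
contact_force: [-0.2, -0.5, -1.2]
opening: -0.0
finger_force: 0.0
```

Call:
{"api": "send_rows", "payload": {
  "moves": "0 0 0 0 0 0.01 -1;0 0 0 0 0 0.02 -1;0 0 0 0 0 0.02 -1"
}}

```text
time: 20.0
eef_pos: [0.5263, 0.0068, 0.0946]
tcp_rot: [0.56, 0.828, 0.0, 0.001]
contact_force: [0.3, 0.2, 4.3]
opening: 0.003
finger_force: 1.8
```

Call:
{"api": "send_rows", "payload": {
  "moves": "0 0 0 0 0 0.01 -1;0 0 0 0 0 0.02 -1;0 0 0 0 0 0.03 -1;0 0 0 0 0 0.03 -1"
}}

```text
time: 20.5
eef_pos: [0.5268, 0.0065, 0.0897]
tcp_rot: [0.56, 0.829, 0.0, 0.001]
contact_force: [-2.3, 0.6, 9.1]
opening: 0.006
finger_force: 3.8
```

Call:
{"api": "send_rows", "payload": {
  "moves": "0 0 0 0 0 0.01 -1;0 0 0 0 0 0.02 -1;0 0 0 0 0 0.02 -1"
}}

```text
time: 20.88
eef_pos: [0.5268, 0.0065, 0.0856]
tcp_rot: [0.56, 0.829, 0.0, 0.001]
contact_force: [-1.9, -0.1, 8.9]
opening: 0.001
finger_force: 4.0
```

Call:
{"api": "send_rows", "payload": {
  "moves": "0 0 0 0 0 0.01 -1;0 0 0 0 0 0.012 -1;0 0 0 0 0 0.012 -1"
}}

```text
time: 21.25
eef_pos: [0.5268, 0.0065, 0.0832]
tcp_rot: [0.56, 0.829, 0.0, 0.001]
contact_force: [-1.8, -0.6, 8.3]
opening: 0.002
finger_force: 4.2
```

Call:
{"api": "send_rows", "payload": {
  "moves": "0 0 0 0 0 0.01 -1;0 0 0 0 0 0.01 -1"
}}

```text
time: 21.5
eef_pos: [0.5269, 0.0065, 0.0812]
tcp_rot: [0.56, 0.829, 0.0, 0.001]
contact_force: [-1.9, -0.3, 9.4]
opening: 0.0
finger_force: 4.2
```

Call:
{"api": "send_rows", "payload": {
  "moves": "0 0 0 0 0 0.01 -1;0 0 0 0 0 0.01 -1"
}}

```text
time: 21.75
eef_pos: [0.5271, 0.0065, 0.0796]
tcp_rot: [0.56, 0.828, 0.0, 0.001]
contact_force: [-3.2, -0.3, 10.4]
opening: 0.001
finger_force: 5.1
```

Call:
{"api": "send_rows", "payload": {
  "moves": "0 0 0 0 0 0.007 -1;0 0 0 0 0 0.007 -1;0 0 0 0 0 0.007 -1"
}}

```text
time: 22.12
eef_pos: [0.5272, 0.0065, 0.0791]
tcp_rot: [0.56, 0.829, 0.0, 0.001]
contact_force: [-3.9, 0.6, 14.7]
opening: -0.003
finger_force: 7.2
```

Call:
{"api": "send_rows", "payload": {
  "moves": "0 0 0 0 0 0.006 -1;0 0 0 0 0 0.006 -1;0 0 0 0 0 0.006 -1"
}}

```text
time: 22.5
eef_pos: [0.5273, 0.0065, 0.0786]
tcp_rot: [0.56, 0.829, 0.0, 0.001]
contact_force: [-6.1, 0.2, 19.3]
opening: 0.002
finger_force: 9.0
```

Call:
{"api": "send_rows", "payload": {
  "moves": "0 0 0 0 0 -0.2 -1;0 0 0 0 0 -0.4 -1;0 0 0 0.16 0.23 -0.4 -1;0 0 0 0.33 0.47 -0.4 -1;0 0 0 0.5 0.7 -0.4 -1;0 0 0 0.67 0.94 -0.4 -1;0 0 0 0.67 0.94 -0.4 -1;0 0 0 0.67 0.94 -0.25 -1;0 0 0 0.67 0.94 -0.18 -1;0 0 0 0.67 0.94 -0.17 -1;0 0 0 0.67 0.94 -0.17 -1"
}}

```text
time: 23.88
eef_pos: [0.6504, 0.2008, 0.1093]
tcp_rot: [0.56, 0.828, 0.0, 0.0]
contact_force: [-0.3, -0.5, -0.1]
opening: 0.001
finger_force: 0.0
```

Call:
{"api": "send_rows", "payload": {
  "moves": "0 0 0 0 0 0.01 -1;0 0 0 0 0 0.02 -1;0 0 0 0 0 0.03 -1;0 0 0 0 0 0.03 -1"
}}

```text
time: 24.38
eef_pos: [0.6499, 0.2012, 0.1023]
tcp_rot: [0.56, 0.828, -0.0, -0.0]
contact_force: [0.4, -0.6, 0.0]
opening: 0.001
finger_force: 0.0
```

Call:
{"api": "send_rows", "payload": {
  "moves": "0 0 0 0 0 0.01 -1;0 0 0 0 0 0.02 -1;0 0 0 0 0 0.02 -1"
}}

```text
time: 24.75
eef_pos: [0.6504, 0.2013, 0.0997]
tcp_rot: [0.56, 0.828, 0.0, 0.0]
contact_force: [-1.8, -0.9, 3.1]
opening: 0.001
finger_force: 2.3
```

Call:
{"api": "send_rows", "payload": {
  "moves": "0 0 0 0 0 0.01 -1;0 0 0 0 0 0.02 -1;0 0 0 0 0 0.02 -1"
}}

```text
time: 25.12
eef_pos: [0.6512, 0.2016, 0.097]
tcp_rot: [0.56, 0.828, 0.001, 0.001]
contact_force: [-2.2, 0.5, 8.2]
opening: -0.001
finger_force: 3.8
```

Call:
{"api": "send_rows", "payload": {
  "moves": "0 0 0 0 0 0.01 -1;0 0 0 0 0 0.02 -1;0 0 0 0 0 0.03 -1;0 0 0 0 0 0.03 -1"
}}

```text
time: 25.62
eef_pos: [0.6523, 0.202, 0.0917]
tcp_rot: [0.56, 0.828, 0.002, 0.002]
contact_force: [-0.6, 0.7, 8.5]
opening: 0.0
finger_force: 3.8
```

Call:
{"api": "send_rows", "payload": {
  "moves": "0 0 0 0 0 0.01 -1;0 0 0 0 0 0.01 -1"
}}

```text
time: 25.88
eef_pos: [0.6525, 0.2021, 0.0899]
tcp_rot: [0.56, 0.828, 0.003, 0.002]
contact_force: [-0.2, 0.8, 9.1]
opening: -0.001
finger_force: 3.9
```

Call:
{"api": "send_rows", "payload": {
  "moves": "0 0 0 0 0 0.01 -1;0 0 0 0 0 0.01 -1"
}}

```text
time: 26.12
eef_pos: [0.6526, 0.2021, 0.088]
tcp_rot: [0.56, 0.828, 0.003, 0.002]
contact_force: [0.1, 2.5, 9.2]
opening: 0.004
finger_force: 3.9
```

Call:
{"api": "send_rows", "payload": {
  "moves": "0 0 0 0 0 0.007 -1;0 0 0 0 0 0.007 -1"
}}

```text
time: 26.38
eef_pos: [0.6527, 0.2021, 0.0867]
tcp_rot: [0.56, 0.828, 0.003, 0.002]
contact_force: [0.1, -0.2, 7.9]
opening: -0.002
finger_force: 4.0
```

Call:
{"api": "send_rows", "payload": {
  "moves": "0 0 0 0 0 0.01 -1;0 0 0 0 0 0.01 -1"
}}

```text
time: 26.62
eef_pos: [0.6528, 0.2021, 0.0847]
tcp_rot: [0.56, 0.828, 0.003, 0.002]
contact_force: [0.2, 1.2, 8.0]
opening: 0.007
finger_force: 4.0
```

Call:
{"api": "send_rows", "payload": {
  "moves": "0 0 0 0 0 0.01 -1;0 0 0 0 0 0.01 -1"
}}

```text
time: 26.88
eef_pos: [0.6527, 0.2022, 0.0826]
tcp_rot: [0.56, 0.828, 0.003, 0.002]
contact_force: [0.4, 1.3, 8.1]
opening: 0.006
finger_force: 4.1
```

Call:
{"api": "send_rows", "payload": {
  "moves": "0 0 0 0 0 0.01 -1;0 0 0 0 0 0.01 -1"
}}

```text
time: 27.12
eef_pos: [0.6528, 0.2022, 0.0818]
tcp_rot: [0.56, 0.828, 0.003, 0.002]
contact_force: [-2.8, 0.8, 11.6]
opening: 0.002
finger_force: 6.4
```

Call:
{"api": "send_rows", "payload": {
  "moves": "0 0 0 0 0 0.007 -1;0 0 0 0 0 0.007 -1;0 0 0 0 0 0.007 -1"
}}

```text
time: 27.5
eef_pos: [0.6529, 0.2022, 0.0814]
tcp_rot: [0.56, 0.828, 0.003, 0.002]
contact_force: [-4.2, 1.0, 15.8]
opening: -0.002
finger_force: 8.1
```

Call:
{"api": "send_rows", "payload": {
  "moves": "0 0 0 0 0 0.006 -1;0 0 0 0 0 0.006 -1;0 0 0 0 0 0.006 -1"
}}

```text
time: 27.88
eef_pos: [0.653, 0.2022, 0.0811]
tcp_rot: [0.56, 0.828, 0.003, 0.002]
contact_force: [-4.8, 0.3, 18.6]
opening: 0.004
finger_force: 9.6
```

Call:
{"api": "send_rows", "payload": {
  "moves": "0 0 0 0 0 -0.2 -1;0 0 0 0 0 -0.4 -1;0 0 0 0 0 -0.8 -1;0 0 0 0 -0.4 -0.9 -1;0 0 0 0 -0.9 -0.9 -1;0 0 0 0 -0.9 -0.9 -1;0 0 0 0 -0.9 -0.9 -1;0 0 0 0 -0.9 -0.9 -1"
}}

```text
time: 28.88
eef_pos: [0.4835, 0.1341, 0.255]
tcp_rot: [0.56, 0.828, 0.001, 0.001]
contact_force: [0.2, -0.6, 0.0]
opening: 0.007
finger_force: 0.0
```

```bash
python3 - <<'E'
from h import *
snap('scene','s3.png'); a=cv2.imread('pics/s3.png')[205:345,290:450]
cv2.imwrite('pics/s3c.png',cv2.resize(a,(640,560),interpolation=cv2.INTER_CUBIC)); print(ctrl.get_state()['contact_force'])
E
```

```text
[ 0.8062168   0.44581971 -0.3686717 ]
```

View pics/s3c.png

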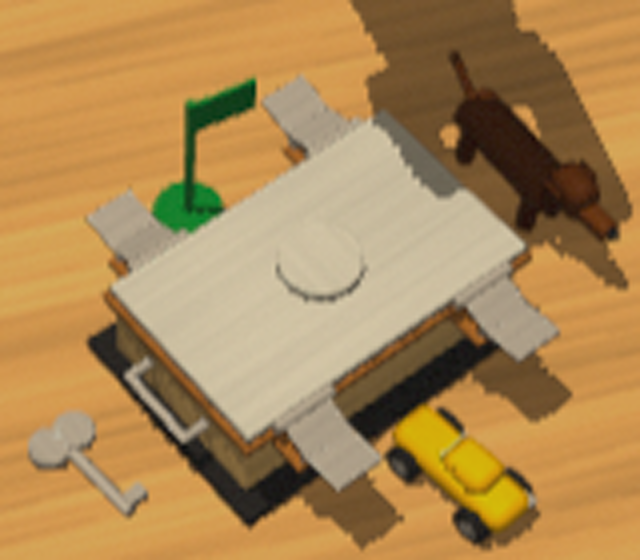

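The lid is home and all four tabs are down: near-left (300,110), near-right (130,230), far-left (515,320) and far-right (335,440). The toys nearest the case (flag pole, dachshund, car and key) have not moved, and the arm is clear.

```bash
python3 -c "
from plant import ctrl
print(ctrl.sign_off())"
```

```text
the job is handed in; nothing more can be done
None
```

The lid is home and all four clips are pressed to their stops in the order near-left, far-right, near-right, far-left. The highest force I read was about 20 N, the toys around the case look unmoved in the last picture, and the arm was clear of everything when I handed in the job; no verdict came back.

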